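# Snap the dishcloth rail between its spring clips

### The job

The rail of the dishcloth stand has been taken out for washing: pick up the steel rod by its red grip and press it down between the stand's two spring clips until it snaps fully home on both sides, resting in the saddles. Ease it in without forcing it, let go of it, and leave the cruet, plate and ladle where they are.

Things in the scene. Friction and masses are not known exactly. Their poses are not given: they have to be found in the camera images.
- rod: the loose rail: a steel rod 180 mm long, 20 mm thick, 0.1 to 0.2 kg, the last 8 mm at each end chamfered at 45 degrees to a flat end face 4 mm across. A red square grip (70 mm long, 22 wide, 24 high as it lies) round its middle keeps it from rolling. Origin on its axis at mid-length, 12 mm above the counter as it lies; y runs along the rod, z up
- stand: the fixed stand. Origin: centre of the underside of its dark base (100 x 210 x 12 mm); y along the rail direction, z up. A carriage above the base bears two white V saddles, open upwards, at y = +73 and -73 mm and outside them two upright leaf springs with brass rollers (7 mm thick, 167 mm apart at rest, symmetrical). The rod goes in level from above, along y, centred on x = 0, y = 0
- rail_mid (a point): a point fixed to the stand 91 mm straight above its origin. The carriage is clamped at a height that is not measured: the axis of a fully seated rod passes anywhere from 13 mm below to 13 mm above this point, to be found by feel or sight. The stand's top is 12 mm above the seated axis; between the saddles nothing is higher than 25 mm below that axis
- clip_left (a joint): outward angle (rad) of the leaf spring at the stand's +y end: 0 at rest, about 0.11 as an end face passes its roller, 0 to 0.06 with the rod home. The rod meets the rollers with its axis about 15 mm above the seated height; the slow push rises to about 11 N at 10 mm, is gone by 7 mm, and below 5 mm the rollers draw the rod down with 3 to 6 N into the saddles, a hard stop
- clip_right (a joint): the same for the leaf spring at the stand's -y end; its roller is 57 mm above its hinge. A contact force of more than 35 N between rod and stand (the clips' own squeeze of about 15 N included) bends the clips
- cruet: bystander: small green glass cruet with a cork-coloured stopper, 62 mm across, 140 mm high; origin at the centre of its underside
- plate: bystander: green melamine plate, 190 mm across, 20 mm high; origin at the centre of its underside
- ladle: bystander: red silicone ladle lying on the counter, bowl 84 mm across and 34 mm high, 297 mm long overall, up to 44 mm high; origin under the bowl's centre, the handle runs along its +y axis
There are look-alikes about, which are no part of the job. What is meant by the rod is not pink or yellow, and is the larger of those in its own colour.

How it is judged:
By the outcome, as a careful person would: the job done as asked, in the order asked, and still so for the second after the job is handed in, with the robot touching nothing.
It also fails if it takes over 54 s, if anything falls off the work surface, if the arm or the gripper's body presses on something with over 40 N, if the wrist force passes 120 N, or if a joint passes its speed limit or range.

### The arm

A 7-joint arm with a two-finger parallel gripper is mounted at the origin on the work surface. World frame = base frame: x ahead of the robot, y to its left, z up, the work surface at z = 0. Lengths are in m, angles in rad, forces in N, time in s.
With the tool pointing down it reaches from about 0.425 to 0.925 m from the base axis. Payload 6.8 kg.
Tool frame: the origin (TCP) lies midway between the tips of the shut fingers; the grasp point (between the pads) lies 19 mm behind it; z points along the fingers, y is the line along which they close (so a half turn about z gives the same grasp; the last joint's range is limited). The gripper opens to 85 mm and grips with 20 to 120 N. Pads are 22 mm wide; open, the fingers measure 114 mm over their backs; the gripper's body (76 mm by 85 mm) begins 54 mm behind the grasp point. The pads swing forward as they close: fully open they stand 13 mm farther back than shut.
Start: joints at [-1.342, 0.477, 0.022, 1.555, -0.011, 1.109, -0.083], TCP at [0.223, 0.637, 0.231] pointing down, gripper open.
Joint ranges: [-2.96, 2.96], [-0.34, 2.1], [-1.41, 1.46], [0.24, 2.44], [-1.37, 4.51], [0.17, 1.92], [-2.96, 2.96]. Speed limits (rad/s): [2.39, 2.39, 3.14, 3.14, 3.14, 3.14, 3.14].

### API

Orientations are given as a rotation vector (axis times angle).
In Python, from workcell import r gives the robot as it stands. Calls block until the motion is done:
- r.goto(position, orientation): joint-space move of the TCP to a pose.
- r.line_to(position, orientation=None, speed=0.15): straight line of the TCP; orientation=None keeps the orientation; speed is the mean speed in m/s.
- r.set_joints(angles): joint-space move.
- r.command_gripper(opening, effort=None): finger opening in m; effort is the grip in N (None keeps the last); returns when the fingers have stopped.
- r.dwell(seconds).
- r.ik(position, orientation): joint angles nearest the present ones, or None.
- r.observe(): the state.
- r.grab_frame(name): name is "scene" or "top"; returns a dict with "pixels" (400x640x3 uint8, blue, green, red), "fov_y" (degrees; the focal length in pixels is half the picture's height over the tangent of half this angle, whatever the lens; pixels are square), "cx", "cy" (the principal point, pixels), "k1" (the pictures are not rectified: a ray, as slopes to the right and down, at radius r is drawn at 1 + k1 r^2 times it, then the intrinsics apply), "position" and "attitude" of the camera in the world. Camera axes: x right, y up, looking along -z (the intrinsics and any distortion apply to the point x, -y, -z); pixel columns grow to the right and rows downward; lengths in m; the calibration is good to about 2 mm. A picture is of the moment at which its call begins. There is no depth.
A pose or a line that the arm cannot do raises r.MotionError and nothing moves.
- r.finish_job(): hands the job in; it is judged then, once.
The state is a dict: "time_s": time; "joints": joint angles; "joint_velocities": joint speeds; "effort": joint torques, N m; "eef_pos": TCP position; "orientation": TCP orientation; "contact_force": force on the tool from outside, world axes, zero at the start; "ft_torque": the same for the moment, N m; "finger_gap": finger opening in m; "finger_force": force on a finger pad.
Only numpy, scipy, OpenCV 4.12 (cv2) and the standard library are available. Lean on these libraries where they do the work, as an engineer would, in place of code of your own. Each camera call takes 0.05 s, during which the arm holds its last target. There are 200 camera calls.

## Working session

There is one attempt and no reset: what is moved stays moved. The work goes in short steps, each a Python script; the robot and the scene stay as the last script left them, time stands still between calls to the robot, and variables do not carry over. Pictures are saved under pics/ and viewed, at most 10 in all, crops included, and the job is handed in when it is done.

```bash
ls; mkdir -p pics
cat > h.py <<'E'
import numpy as np, cv2
from scipy.spatial.transform import Rotation as R
from workcell import r
def cam(f):
    h,w=f["pixels"].shape[:2]; fo=h/2/np.tan(np.radians(f["fov_y"])/2)
    a=np.array(f["attitude"],float)
    M=a if a.shape==(3,3) else (R.from_rotvec(a).as_matrix() if a.size==3 else R.from_quat(a).as_matrix())
    return fo,M,np.array(f["position"])
def ray(f,u,v):
    fo,M,p=cam(f); K=np.array([[fo,0,f["cx"]],[0,fo,f["cy"]],[0,0,1.]])
    d=np.array([(u-f["cx"])/fo,(v-f["cy"])/fo]); s=d.copy()
    for _ in range(30): s=d/(1+f["k1"]*(s@s))
    return p,M@np.array([s[0],-s[1],-1.])
def plane(f,u,v,z):
    p,d=ray(f,u,v); return p+d*(z-p[2])/d[2]
def proj(f,P):
    fo,M,p=cam(f); c=M.T@(np.array(P)-p); s=np.array([c[0],-c[1]])/-c[2]
    s=s*(1+f["k1"]*(s@s)); return s*fo+[f["cx"],f["cy"]]
def save(f,n): cv2.imwrite("pics/"+n,f["pixels"])
E
python3 - <<'E'
from h import *
for n in("scene","top"):
    f=r.grab_frame(n); save(f,n+"0.png"); print({k:f[k] for k in f if k!="pixels"})
o=r.observe(); print(o)
E
```

```text
pics
{'fov_y': 46.483462913678494, 'cx': 323.3463023297015, 'cy': 186.52482111302194, 'k1': 0.008523285414802493, 'position': array([ 1.10325859, -0.1224901 ,  0.92246661]), 'attitude': array([0.52234152, 0.43476607, 1.37471479])}
{'fov_y': 50.27360223235739, 'cx': 320.6413386955335, 'cy': 201.79064459588466, 'k1': -0.09036514497971833, 'position': array([ 0.41985681, -0.00765082,  1.07905365]), 'attitude': array([ 0.07583594, -0.05777513, -1.55922462])}
{'time_s': 0.1, 'joints': array([-1.34212042,  0.47772594,  0.02236591,  1.55631216, -0.01150073,
        1.10931265, -0.0830561 ]), 'joint_velocities': array([-0.00010558, -0.00049119,  0.00119623, -0.00421702, -0.00139102,
        0.00067197,  0.00036313]), 'effort': array([ 3.81114005e-03, -5.97768295e+01,  1.61328524e+00, -2.81956387e+01,
        1.27747556e-02,  5.05626958e-03, -1.68025440e-05]), 'eef_pos': array([0.22290236, 0.63658556, 0.23043476]), 'orientation': array([-5.2641821e-01, -3.0970253e+00,  2.5493683e-03]), 'contact_force': array([0.11153097, 0.20543809, 0.27581561]), 'ft_torque': array([ 0.0353497 , -0.027117  , -0.01789805]), 'finger_force': 0.0, 'finger_gap': 0.0856123260823478}
```

View pics/scene0.png

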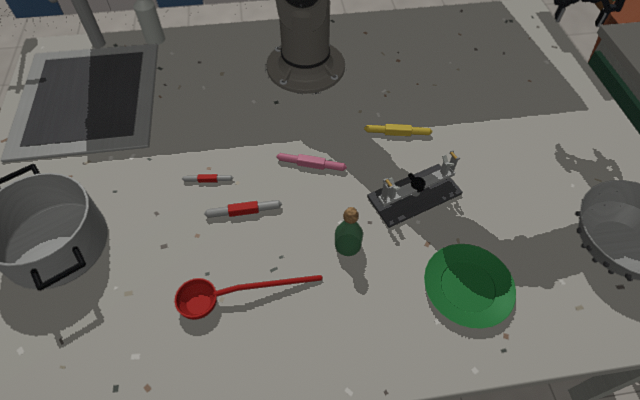

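View pics/top0.png

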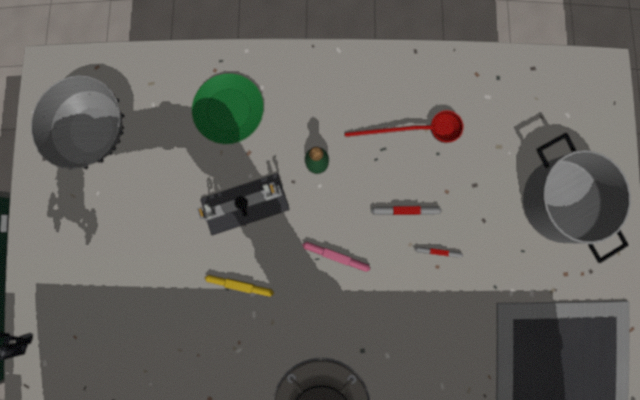

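The scene view has four rod-like things:
- Yellow at scene (398,130).
- Pink at scene (311,162).
- Small red-gripped rod at scene (207,178) / top (438,252).
- Larger red-gripped rod at scene (243,209) / top (406,211).

The last one is the target: red grip, steel, and the larger of its colour. The stand is at scene (415,193) / top (243,205). I'll measure both and confirm in a crop.

```bash
cat > m.py <<'E'
from h import *
fs={n:r.grab_frame(n) for n in("scene","top")}
box={"scene":(185,185,300,235),"top":(360,195,455,226)}
for n,f in fs.items():
    im=f["pixels"]; b,g,rd=[im[...,i].astype(int) for i in range(3)]
    red=((rd>120)&(g<70)&(b<70)).astype(np.uint8)
    k,l,s,c=cv2.connectedComponentsWithStats(red)
    for i in range(1,k):
        if s[i,4]<40: continue
        pts=np.argwhere(l==i)[:,::-1].astype(np.float32); rect=cv2.minAreaRect(pts)
        bx=cv2.boxPoints(rect); W=np.array([plane(f,u,v,.02)[:2] for u,v in bx])
        print(n,c[i].round(1),s[i,4],"ctr",plane(f,*c[i],.018).round(4),"sides",np.linalg.norm(W[1]-W[0]).round(3),np.linalg.norm(W[2]-W[1]).round(3),
          "yaw", [np.degrees(np.arctan2(*(W[j+1]-W[j])[::-1])).round(1) for j in(0,1)])
    hs=cv2.cvtColor(im,cv2.COLOR_BGR2HSV)
    x0,y0,x1,y1=(360,140,475,230) if n=="scene" else (190,145,305,245)
    dark=np.zeros(im.shape[:2],np.uint8); dark[y0:y1,x0:x1]=(im[y0:y1,x0:x1].max(2)<62)
    k,l,s,c=cv2.connectedComponentsWithStats(dark); i=1+s[1:,4].argmax()
    pts=np.argwhere(l==i)[:,::-1].astype(np.float32); bx=cv2.boxPoints(cv2.minAreaRect(pts))
    print(n,"dark",s[i,4],bx.round(1).tolist()); print(np.array([plane(f,u,v,.012)[:2] for u,v in bx]).round(4).tolist())
a=cv2.resize(fs["scene"]["pixels"][140:230,360:475],None,fx=3.4,fy=3.4,interpolation=2)
b=cv2.resize(fs["top"]["pixels"][150:240,190:305],None,fx=3.4,fy=3.4,interpolation=2)
c=cv2.resize(fs["scene"]["pixels"][160:230,175:290],None,fx=3.4,fy=3.4,interpolation=2)
d=cv2.resize(fs["top"]["pixels"][195:265,360:475],None,fx=3.4,fy=3.4,interpolation=2)
cv2.imwrite("pics/crop1.png",np.vstack([np.hstack([a,b]),np.hstack([c,d])]))
E
python3 m.py
```

```text
scene [206.4 176.3] 75 ctr [ 0.389  -0.2918  0.018 ] sides 0.046 0.012 yaw [np.float64(87.1), np.float64(2.3)]
scene [242.2 205.7] 192 ctr [ 0.4871 -0.2103  0.018 ] sides 0.067 0.018 yaw [np.float64(90.5), np.float64(2.1)]
scene [262.8 282.9] 312 ctr [ 0.6861 -0.1773  0.018 ] sides 0.252 0.033 yaw [np.float64(83.8), np.float64(-6.6)]
scene [197.2 305.1] 494 ctr [ 0.7149 -0.3113  0.018 ] sides 0.061 0.084 yaw [np.float64(161.3), np.float64(60.4)]
scene dark 1801 [[366.0, 193.5], [444.6000061035156, 156.89999389648438], [461.70001220703125, 193.39999389648438], [383.0, 230.10000610351562]]
[[0.4898, 0.0827], [0.4069, 0.3031], [0.5221, 0.3096], [0.5942, 0.1004]]
top [421.2 126.3] 634 ctr [ 0.7061 -0.2493  0.018 ] sides 0.283 0.053 yaw [np.float64(-88.5), np.float64(179.1)]
top [406.6 210.3] 199 ctr [ 0.4912 -0.2099  0.018 ] sides 0.065 0.018 yaw [np.float64(-89.4), np.float64(179.5)]
top [439.  251.9] 87 ctr [ 0.3884 -0.2906  0.018 ] sides 0.012 0.046 yaw [np.float64(-7.5), np.float64(-96.7)]
top dark 2218 [[200.39999389648438, 197.1999969482422], [277.29998779296875, 172.39999389648438], [289.6000061035156, 210.6999969482422], [212.6999969482422, 235.39999389648438]]
[[0.5196, 0.3109], [0.5844, 0.1158], [0.4877, 0.0829], [0.4232, 0.2762]]
```

View pics/crop1.png

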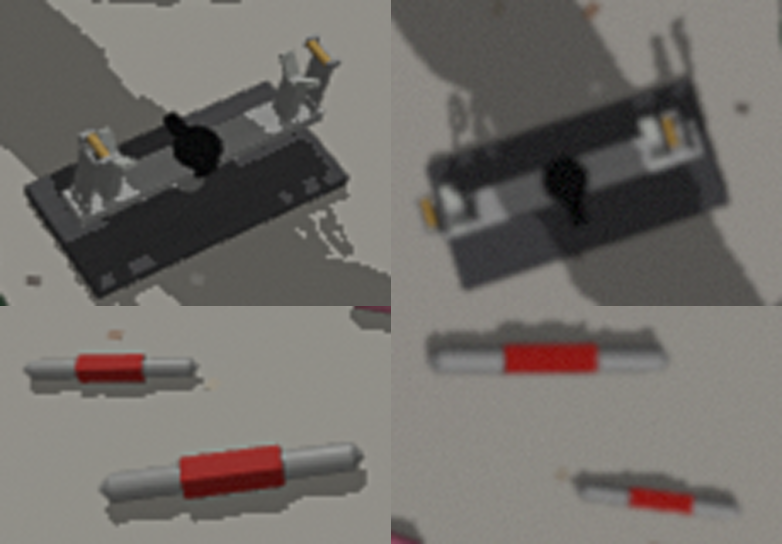

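Confirmed: the larger red-gripped steel rod, at scene (243,208) / top (406,211). Its grip measures 67×18 mm against 70×22 stated, the small one 46×12 mm. The brass rollers stand out in both views, so I triangulate them. The contact geometry puts their centres 5 mm above the seated axis and 174 mm apart.

```bash
cat > roll.py <<'E'
from h import *
def rollers():
    out={}
    for n,(x0,y0,x1,y1) in {"scene":(360,140,475,230),"top":(190,145,305,245)}.items():
        f=r.grab_frame(n); hs=cv2.cvtColor(f["pixels"],cv2.COLOR_BGR2HSV)
        m=np.zeros(hs.shape[:2],np.uint8); m[y0:y1,x0:x1]=cv2.inRange(hs,(12,90,90),(32,255,255))[y0:y1,x0:x1]
        k,l,s,c=cv2.connectedComponentsWithStats(m); ii=[i for i in range(1,k) if s[i,4]>=6]
        ii=sorted(ii,key=lambda i:-s[i,4])[:2]
        out[n]=(f,sorted([tuple(c[i]) for i in ii],key=lambda p:p[0]*(1 if n=="scene" else -1)),[int(s[i,4]) for i in ii])
    P=[]
    for a,b in zip(out["scene"][1],out["top"][1]):
        p,d=ray(out["scene"][0],*a); q,e=ray(out["top"][0],*b)
        t=np.linalg.lstsq(np.c_[d,-e],q-p,rcond=None)[0]; A=p+t[0]*d;B=q+t[1]*e
        P.append((A+B)/2); print(np.round(a,1),np.round(b,1),P[-1].round(4),"gap",np.linalg.norm(A-B).round(4))
    print(out["scene"][2],out["top"][2]); P=np.array(P); d=P[1]-P[0]
    print("mid",P.mean(0).round(4),"len",np.linalg.norm(d[:2]).round(4),"yaw",np.degrees(np.arctan2(d[1],d[0])).round(2))
if __name__=="__main__": rollers()
E
python3 roll.py
```

```text
[388.4 182.4] [271.5 188.3] [0.5324 0.1163 0.1079] gap 0.002
[453.3 154.7] [200.5 212. ] [0.4763 0.2807 0.107 ] gap 0.0008
[22, 19] [23, 18]
mid [0.5043 0.1985 0.1074] len 0.1737 yaw 108.85
```

Roller spacing 173.7 mm (expected 174) and height are both plausible, which gives a seated axis near z = 0.10. Now pick up the rod.

```bash
cat >> h.py <<'E'
def ori(psi,flip=False):
    a=np.radians(psi-90+(180 if flip else 0)); y=np.array([np.cos(a),np.sin(a),0]); z=np.array([0,0,-1.])
    return R.from_matrix(np.c_[np.cross(y,z),y,z]).as_rotvec()
def st():
    o=r.observe(); print("t",round(o["time_s"],2),"p",np.round(o["eef_pos"],4),"F",np.round(o["contact_force"],1),"T",np.round(o["ft_torque"],2),"gap",round(o["finger_gap"],4),"ff",round(o["finger_force"],1)); return o
E
python3 - <<'E'
from h import *
q7=[(abs(r.ik([.504,.198,.2],ori(108.7,k))[6]),k) if r.ik([.504,.198,.2],ori(108.7,k)) is not None else (9,k) for k in(False,True)]
print(q7); k=min(q7)[1]
print(r.ik([.49,-.21,.2],ori(90.5,k)))
o=ori(90.5,k)
r.goto([.489,-.21,.22],o); r.command_gripper(.055,60); st()
r.line_to([.489,-.21,.06],o,.15); r.line_to([.489,-.21,.004],o,.06); st()
r.command_gripper(0.0,60); st()
r.line_to([.489,-.21,.10],o,.12); r.dwell(.3); st()
f=r.grab_frame("scene"); g=r.grab_frame("top")
a=cv2.resize(f["pixels"][120:250,150:320],None,fx=3,fy=3); b=cv2.resize(g["pixels"][120:250,330:500],None,fx=3,fy=3)
cv2.imwrite("pics/grasp.png",cv2.resize(np.hstack([a,b]),(800,306)))
E
```

```text
[(np.float64(0.009130908075453699), False), (np.float64(2.9216279976835153), True)]
[-0.4246259   0.38695747  0.90811824  1.96993925 -0.37175971  0.95963949
  0.67474794]
t 3.82 p [ 0.489 -0.21   0.22 ] F [ 0.5 -0.2 -0.4] T [-0.05 -0.07  0.04] gap 0.0552 ff 0.0
t 6.12 p [ 0.4892 -0.2102  0.0043] F [ 1.  -1.  -0.4] T [ 0.    0.02 -0.03] gap 0.0549 ff 0.0
t 6.52 p [ 0.4894 -0.2101  0.0045] F [-0.9  0.7  5.9] T [ 0.19  0.13 -0.  ] gap 0.0208 ff 59.4
t 7.77 p [ 0.4887 -0.21    0.0996] F [ 0.4  0.7 -1.8] T [-0.   -0.01 -0.03] gap 0.0206 ff 58.7
```

View pics/grasp.png

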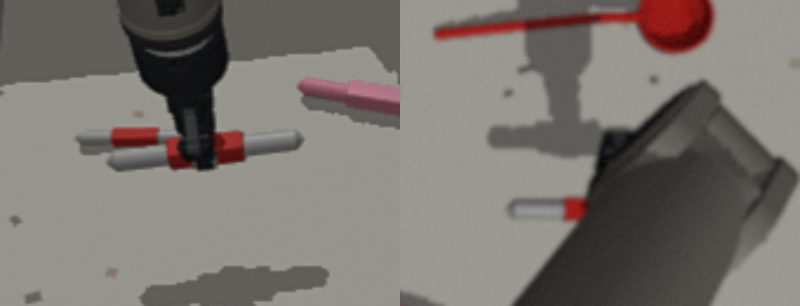

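The grasp holds: gap 20.6 mm, and in the scene view the rod hangs level with fingers in the middle of the grip. Carry it over the stand and compare rod with rollers.

Run:
```python
from h import *
from roll import rollers
o=r.observe(); r.line_to([.489,-.21,.24],None,.2)
O=ori(108.7)
r.goto([.504,.1978,.24],O); r.line_to([.504,.1978,.135],O,.1); r.dwell(.4); st()
print(r.observe()["joints"].round(2))
f=r.grab_frame("scene"); g=r.grab_frame("top"); save(f,"h_scene.png"); save(g,"h_top.png")
np.save("hov.npy",np.array([f,g],dtype=object),allow_pickle=True)
a=cv2.resize(f["pixels"][100:230,350:490],None,fx=2.85,fy=2.85,interpolation=2); b=cv2.resize(g["pixels"][120:250,175:315],None,fx=2.85,fy=2.85,interpolation=2)
cv2.imwrite("pics/hover.png",np.hstack([a,b]))
```

```text
t 11.82 p [0.504  0.1979 0.1351] F [ 0.2 -0.4 -1.3] T [ 0.06  0.02 -0.03] gap 0.0206 ff 58.7
[-1.15  0.51  0.88  2.01 -0.52  0.86  0.34]
```

View pics/hover.png

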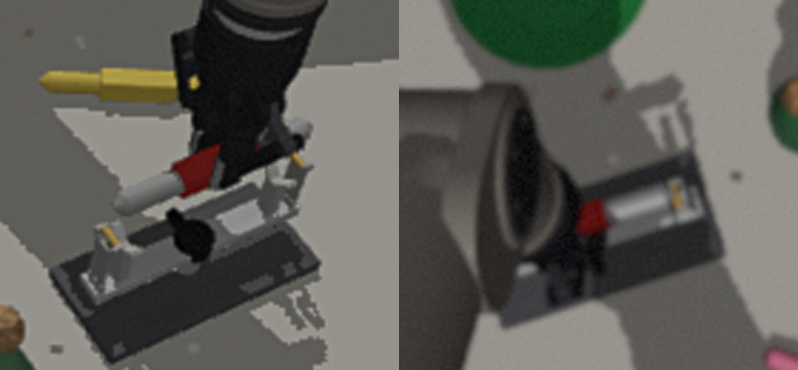

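Scene: near rod end at about (391,171), above the roller at (389,183). Top: near end at about (277,189), just past the roller at (271,188). The far end is visible only in scene, at about (457,144). I check these against the predicted positions.

Run:
```python
from h import *
f,g=np.load("hov.npy",allow_pickle=True)
d=np.array([np.cos(np.radians(108.7)),np.sin(np.radians(108.7)),0]); c=np.array([.504,.1979,.1426])
for n,F in(("scene",f),("top",g)):
    print(n,"near tip",proj(F,c-.09*d).round(1),"far",proj(F,c+.09*d).round(1),"axis pt -60mm",proj(F,c-.06*d).round(1), "px/mm",np.linalg.norm(proj(F,c-.09*d)-proj(F,c+.09*d))/180)
def up(im,x0,y0,w,h,k,marks):
    b=cv2.resize(im[y0:y0+h,x0:x0+w],None,fx=k,fy=k,interpolation=cv2.INTER_CUBIC)
    for m in marks:
        cv2.drawMarker(b,tuple(int(round((m[i]-(x0,y0)[i]+.5)*k)) for i in(0,1)),(255,0,255),0,8,1)
    return b
A=lambda F:[proj(F,c+t*d) for t in(-.09,-.06,.06,.09)]
cv2.imwrite("pics/hov2.png",np.hstack([up(f["pixels"],380,140,45,60,8,A(f)),up(g["pixels"],240,165,50,60,8,A(g))]))
```

```text
scene near tip [389.2 173. ] far [458.2 143.9] axis pt -60mm [401.2 167.9] px/mm 0.4159374631086075
top near tip [271.6 186.4] far [194.9 211.6] axis pt -60mm [258.8 190.6] px/mm 0.44832839515551653
```

View pics/hov2.png

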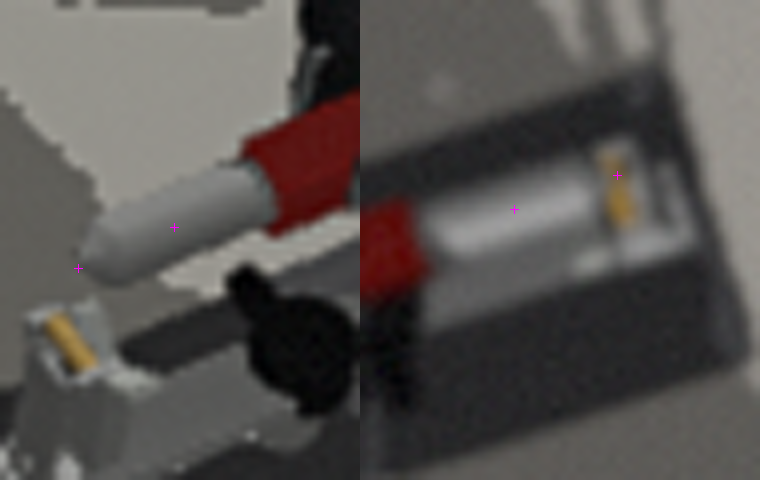

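The predicted axis and grip end match the picture within about 1 mm, so I descend by feel, with force guards.

```bash
cat > down.py <<'E'
from h import *
import sys
z=float(sys.argv[1]); zmin=float(sys.argv[2]); step=float(sys.argv[3]); lim=float(sys.argv[4])
x,y=float(sys.argv[5]),float(sys.argv[6]); O=ori(108.7)
d=np.array([np.cos(np.radians(108.7)),np.sin(np.radians(108.7)),0]); n=np.array([d[1],-d[0],0])
while z>zmin:
    z-=step; r.line_to([x,y,z],O,.012); o=r.observe(); F=o["contact_force"]
    print(round(o["time_s"],2),"cmd",round(z,4),"z",round(o["eef_pos"][2],4),"Fn,Fd,Fz",round(F@n,1),round(F@d,1),round(F[2],1),"T",o["ft_torque"].round(2))
    if F[2]>lim or np.hypot(F[0],F[1])>8: print("STOP"); break
E
python3 - <<'E'
from h import *
r.line_to([.504,.1978,.114],None,.06); st()
E
python3 down.py .114 .099 .001 14 .504 .1978
```

```text
t 12.43 p [0.5039 0.1975 0.1136] F [ 0.3 -0.8 -1.7] T [-0.    0.05 -0.04] gap 0.0207 ff 58.7
12.68 cmd 0.113 z 0.1132 Fn,Fd,Fz -0.8 -0.5 -1.2 T [0.02 0.05 0.  ]
12.93 cmd 0.112 z 0.112 Fn,Fd,Fz 0.2 -0.3 -1.7 T [ 0.02 -0.04  0.05]
13.18 cmd 0.111 z 0.1109 Fn,Fd,Fz 0.1 -0.3 -1.4 T [-0.04  0.01 -0.01]
13.43 cmd 0.11 z 0.1099 Fn,Fd,Fz 0.9 0.4 -1.0 T [ 0.    0.03 -0.02]
13.68 cmd 0.109 z 0.1089 Fn,Fd,Fz 0.1 0.6 -1.1 T [-0.01  0.06  0.02]
13.93 cmd 0.108 z 0.1079 Fn,Fd,Fz -0.6 -0.3 -1.1 T [0.07 0.04 0.  ]
14.18 cmd 0.107 z 0.1069 Fn,Fd,Fz 0.5 -0.2 -1.2 T [ 0.    0.01 -0.  ]
14.43 cmd 0.106 z 0.106 Fn,Fd,Fz 0.8 0.8 -1.3 T [0.04 0.02 0.04]
14.68 cmd 0.105 z 0.1051 Fn,Fd,Fz 0.1 0.6 0.9 T [-0.03  0.14 -0.02]
14.93 cmd 0.104 z 0.1043 Fn,Fd,Fz 0.0 1.1 5.4 T [-0.07  0.13 -0.01]
15.18 cmd 0.103 z 0.1034 Fn,Fd,Fz -0.5 0.8 6.5 T [-0.07  0.27  0.01]
15.43 cmd 0.102 z 0.1026 Fn,Fd,Fz -1.9 0.6 9.2 T [-0.11  0.35 -0.01]
15.68 cmd 0.101 z 0.1018 Fn,Fd,Fz -2.0 1.4 10.5 T [-0.16  0.48 -0.03]
15.93 cmd 0.1 z 0.1007 Fn,Fd,Fz -2.0 -0.2 9.3 T [-0.22  0.32 -0.06]
16.18 cmd 0.099 z 0.0994 Fn,Fd,Fz -1.0 0.6 6.9 T [-0.03  0.25 -0.09]
```

Contact came at TCP z ≈ 0.105 and the push peaked near 11.8 N above baseline at 0.1015. That puts seated at about 0.0905. I continue gently.

```bash
python3 down.py .099 .096 .001 13 .504 .1978; python3 down.py .096 .0885 .0007 5 .504 .1978
```

```text
16.43 cmd 0.098 z 0.0981 Fn,Fd,Fz 1.1 0.4 2.3 T [ 0.04 -0.14  0.  ]
16.68 cmd 0.097 z 0.0968 Fn,Fd,Fz 1.3 0.6 -0.1 T [ 0.22 -0.35 -0.04]
16.93 cmd 0.096 z 0.0958 Fn,Fd,Fz 2.4 0.3 -2.9 T [ 0.26 -0.59 -0.01]
17.18 cmd 0.0953 z 0.0951 Fn,Fd,Fz 3.6 0.5 -4.0 T [ 0.28 -0.77 -0.04]
17.43 cmd 0.0946 z 0.0944 Fn,Fd,Fz 4.0 0.5 -5.8 T [ 0.39 -0.84 -0.02]
17.68 cmd 0.0939 z 0.0938 Fn,Fd,Fz 2.8 -0.0 -3.7 T [ 0.29 -0.49  0.01]
17.93 cmd 0.0932 z 0.093 Fn,Fd,Fz 2.3 0.1 -5.3 T [ 0.18 -0.39  0.02]
18.18 cmd 0.0925 z 0.0923 Fn,Fd,Fz 2.0 -0.2 -6.7 T [ 0.26 -0.43 -0.04]
18.43 cmd 0.0918 z 0.0916 Fn,Fd,Fz 2.6 0.7 -6.5 T [ 0.21 -0.35 -0.05]
18.68 cmd 0.0911 z 0.091 Fn,Fd,Fz 1.8 0.1 -5.9 T [ 0.19 -0.29  0.01]
18.93 cmd 0.0904 z 0.0905 Fn,Fd,Fz 1.2 0.5 -4.1 T [ 0.04 -0.17 -0.04]
19.18 cmd 0.0897 z 0.09 Fn,Fd,Fz 0.8 0.5 -1.1 T [ 0.07 -0.07  0.02]
19.43 cmd 0.089 z 0.0896 Fn,Fd,Fz -0.0 1.7 5.4 T [0.05 0.08 0.28]
STOP
```

Hard stop reached at about 0.090, near the 0.0905 expected, with no side force left. Release, retreat, and look.

Run:
```python
from h import *
O=ori(108.7)
r.line_to([.504,.1978,.0895],O,.012); st()
r.command_gripper(.06); st()
r.line_to([.504,.1978,.25],O,.1); r.goto([.45,-.12,.30],ori(90)); r.dwell(.3); st()
f=r.grab_frame("scene"); g=r.grab_frame("top")
for n,F in(("scene",f),("top",g)):
    im=F["pixels"].astype(int); m=((im[...,2]>110)&(im[...,1]<70)&(im[...,0]<70)).astype(np.uint8)
    x0,y0,x1,y1=(360,130,475,235) if n=="scene" else (190,145,305,245)
    k=np.zeros_like(m); k[y0:y1,x0:x1]=m[y0:y1,x0:x1]; ys,xs=np.nonzero(k); print(n,len(xs),xs.mean(),ys.mean())
    if n=="scene": A=ray(F,xs.mean(),ys.mean())
    else: B=ray(F,xs.mean(),ys.mean())
t=np.linalg.lstsq(np.c_[A[1],-B[1]],B[0]-A[0],rcond=None)[0]; print("grip",A[0]+t[0]*A[1],B[0]+t[1]*B[1])
a=cv2.resize(f["pixels"][130:235,365:475],None,fx=3.6,fy=3.6,interpolation=2); b=cv2.resize(g["pixels"][145:250,190:300],None,fx=3.6,fy=3.6,interpolation=2)
cv2.imwrite("pics/final.png",np.hstack([a,b]))
from roll import rollers
rollers()
```

```text
t 19.68 p [0.5046 0.1979 0.0897] F [1.3 0.6 0.7] T [ 0.14 -0.48  0.21] gap 0.0207 ff 59.6
t 20.13 p [0.5038 0.1977 0.0894] F [ 0.3  0.2 -0.4] T [ 0.04 -0.03  0.06] gap 0.0598 ff 0.0
t 23.43 p [ 0.4503 -0.1194  0.3   ] F [-0.  -0.2  0.1] T [-0.   -0.03  0.01] gap 0.06 ff 0.0
scene 203 421.7241379310345 167.92118226600985
top 271 236.3321033210332 200.67527675276753
grip [0.50345023 0.19831438 0.10735427] [0.50340602 0.19811457 0.10730816]
[388.2 182.6] [272.8 189.2] [0.531  0.1152 0.1051] gap 0.001
[453.5 154.4] [200.2 212.3] [0.4756 0.2812 0.1075] gap 0.0009
[17, 8] [19, 8]
mid [0.5033 0.1982 0.1063] len 0.1749 yaw 108.45
```

View pics/final.png

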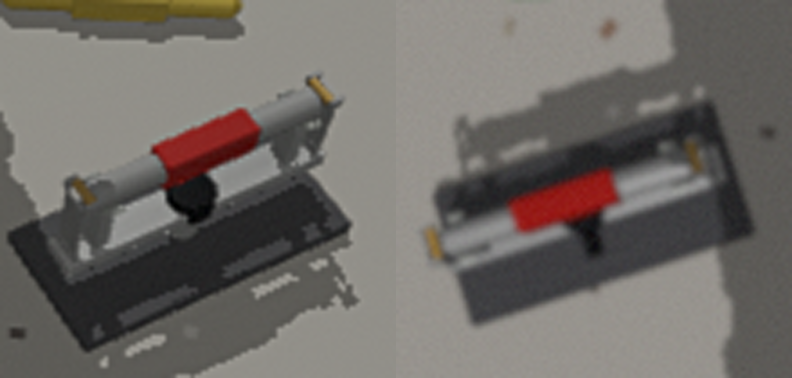

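The scene and top views show both rod ends under their rollers, with the grip at scene (422,168) / top (236,201). The rod sits level and centred at (0.503, 0.198), and the bystanders were not touched.

```bash
python3 -c "
from workcell import r
print(r.finish_job())"
```

```text
the job is handed in; nothing more can be done
None
```

The rod was pressed down to the hard stop with a peak push of about 12 N, both ends now sit under the clip rollers, and it was released and handed in at about 24 s; the arm went nowhere near the cruet, plate or ladle.

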